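Make the ultrasonic bath ready for dosing

TASK

Make the ultrasonic bath ready for dosing: lift its lid off by the knob, keep it level, and lower it gently, knob up, squarely onto the middle of the green mat. Unscrew the blue cap of the leaning cleaner bottle all the way to its stop, in either order. Leave the red cap screwed shut and do not disturb the meter, the spray can or the solder spool.

Things in the scene. Friction and masses are not known exactly. Their poses are not given: they have to be found in the camera images.
- stand: flat aluminium plate, 160 (x) by 230 (y) by 12 mm, fixed; carries the two leaning bottles side by side, either one on either side. Origin: centre of its underside on the table.
- blue_bottle: blue bottle: white round bottle, 72 mm across, 118 mm long to its neck, with a blue band, fixed in a sloping cradle on the stand so that it leans 32 degrees from vertical. Origin: middle of the cradle's underside (12 mm above the table); x, y level, z up; the bottle leans towards its own -x (roughly towards the robot), so its cap looks up and towards the robot.
- blue_bottle_cap_top (a point): centre of the top face of the blue screw cap: round, ribbed, 58 mm across, 38 mm high (below this point along -z). z points outward along the cap's axis, 32 degrees from vertical; x, y turn with the cap; a white bar lies on its -x side. About 180 mm above the table. Bottle shoulder (52 to 72 mm wide) begins 10 mm below the cap; the other cap is about 120 mm away between centres
- blue_bottle_capbody (a joint): turn of the blue cap about its own axis, in rad: 0 = screwed shut, 2.4 = fully unscrewed, at its stop. Grows counter-clockwise seen from outside, looking at its top. The cap is captive: it only turns in place, is slightly stiff (0.12 N m) and stays where it is left. Starts shut or partly unscrewed.
- red_bottle: red bottle: white round bottle, 72 mm across, 118 mm long to its neck, with a red band, fixed in a sloping cradle on the stand so that it leans 32 degrees from vertical. Origin: middle of the cradle's underside (12 mm above the table); x, y level, z up; the bottle leans towards its own -x (roughly towards the robot), so its cap looks up and towards the robot.
- red_bottle_cap_top (a point): centre of the top face of the red screw cap: round, ribbed, 58 mm across, 38 mm high (below this point along -z). z points outward along the cap's axis, 32 degrees from vertical; x, y turn with the cap; a white bar lies on its -x side. About 180 mm above the table. Bottle shoulder (52 to 72 mm wide) begins 10 mm below the cap; the other cap is about 120 mm away between centres
- red_bottle_capbody (a joint): turn of the red cap about its own axis, in rad: 0 = screwed shut, 2.4 = fully unscrewed, at its stop. Grows counter-clockwise seen from outside, looking at its top. The cap is captive: it only turns in place, is slightly stiff (0.12 N m) and stays where it is left. Starts shut.
- bath: ultrasonic bath: steel tank with white casing, 212 (x) by 159 (y) by 105 mm high, fixed, open on top (opening 168 by 115 mm, lid on it at the start). Stands at the left or at the right of the stand. Origin: centre of its underside on the table, z up.
- lid: loose aluminium lid of the bath, 190 (x) by 137 (y) mm, 16 mm thick in all, 0.3 kg: the lower 10 mm is a plug of 158 by 105 mm that sits inside the tank with 5 mm play all round. Origin: centre of the plug's underside (95 mm above the table while on the bath), z up.
- lid_knob (a point): middle of the round black knob of the lid: knob 40 mm across and 24 mm high, on a 20 mm wide, 18 mm high stem; this point lies 46 mm above the lid's origin, 12 mm below the knob's top; axes as the lid's
- lid_mat: green flat mat, 215 (x) by 165 (y) by 4 mm thick, fixed on the table beside the stand, where the bath is not, clear. Origin: centre of its underside; its axes run along its edges.
- meter: yellow multimeter lying flat between robot and stand, 85 (x) by 165 (y) by 43 mm high, loose; origin centre of its underside. Leave alone.
- spray_can: orange spray can standing behind the stand, 56 mm across, 182 mm high, loose; origin centre of its underside. Leave alone.
- spool: copper-coloured solder spool standing behind the stand, 60 mm across, 61 mm high, loose; origin centre of its underside. Leave alone.
Not all that is in view belongs to the job. Several things have the shape of the lid; the one meant has the colours described above.

How it is judged:
By the outcome, as a careful person would: the job done as asked, in the order asked, and still so for the second after the job is handed in, with the robot touching nothing.
It also fails if it takes over 64 s, if anything falls off the work surface, if the arm or the gripper's body presses on something with over 40 N, if the wrist force passes 120 N, or if a joint passes its speed limit or range.

ROBOT

A 7-joint arm with a two-finger parallel gripper is mounted at the origin on the work surface. World frame = base frame: x ahead of the robot, y to its left, z up, the work surface at z = 0. Lengths are in mm, angles in rad, forces in N, time in s.
With the tool pointing down it reaches from about 400 to 850 mm from the base axis. Payload 4.4 kg.
Tool frame: the origin (TCP) lies midway between the tips of the shut fingers; the grasp point (between the pads) lies 19 mm behind it; z points along the fingers, y is the line along which they close (so a half turn about z gives the same grasp; the last joint's range is limited). The gripper opens to 94 mm and grips with 3 to 60 N. Pads are 16 mm wide; open, the fingers measure 119 mm over their backs; the gripper's body (75 mm by 177 mm) begins 78 mm behind the grasp point.
Start: joints at [1.177, 0.628, 0.038, 1.517, -0.027, 0.996, -0.02], TCP at [209.303, -615.394, 205.478] pointing down, gripper open.
Joint ranges: [-3.06, 3.06], [-0.37, 2.12], [-1.25, 1.32], [0.18, 2.47], [-1.1, 4.24], [0.23, 1.98], [-2.94, 2.94]. Speed limits (rad/s): [2.57, 2.57, 3.14, 3.14, 3.14, 3.14, 3.14].

INTERFACE

Orientations are given as a unit quaternion [w, x, y, z].
In Python, from rig import robot gives the robot as it stands.
- The arm moves only by the shell command python3 -m jog 'ROWS' [FORCE]. ROWS is JSON, a list of rows, each a list of 7 numbers: the shift along the tool's x, y, z scaled (see below), then the turn, a rotation vector about the tool's x, y, z scaled (see below), then the closure, from 0 (fully open) to 1 (shut). A call has 1 to 12 rows; each row is the pose to reach, as a shift and turn from the pose commanded when the call began, along the tool's axes at that moment; what a row does not reach only later rows make up. The controller multiplies each number of a shift by 0.15 m and each number of a turn by 30 degrees. A row lasts 1/8 s, in which the tool goes at most 62.5 mm and 10.7 degrees, less where a joint would pass 70% of its speed; a pose out of reach is approached as far as the arm can. A call with a number of a shift or a turn outside -1 to 1 is refused whole. A call with a gripper value outside its range is refused whole. The fingers move at their own pace and stop on an object; FORCE is the grip in N (left out, the last holds). Time passes only in rows, so rows that repeat a pose let the fingers close. It gives the time, the measured TCP pose, the force, the opening and the grip force at its end, in the units of the state.
- robot.state(): the state, without advancing time (a new reading comes with each control period).
- robot.grab_frame(name): name is "scene" or "top" or "wrist"; returns a dict with "image" (480x640x3 uint8, red, green, blue), "z_map" (480x640 float32, mm along the optical axis (not along the pixel's ray), 0 where there is no reading), "K" (3x3 intrinsics, pixels), "rvec" (rotation vector, rad) and "tvec" (3), from world to camera coordinates, as OpenCV has them; the wrist camera has in their place "tool_from_camera" (4x4, takes a point from camera to tool coordinates, whose origin is the TCP and whose axes are the flange's). Camera axes: x right, y down, z forward; pixel columns grow to the right and rows downward; lengths in mm; the calibration is good to about 2 mm. A picture is of the moment at which its call begins: read the wrist's pose just before it.
- robot.sign_off(): hands the job in; it is judged then, once.
The state is a dict: "t": time; "joint_pos": joint angles; "qd": joint speeds; "joint_torque": joint torques, N m; "ee_pos": TCP position; "ee_rot": TCP orientation; "wrist_force": force on the tool from outside, world axes, zero at the start; "torque": the same for the moment, N m; "grip_width": finger opening in mm; "grasp_force": force on a finger pad.
Only numpy, scipy, OpenCV 4.12 (cv2) and the standard library are available. Lean on these libraries where they do the work, as an engineer would, in place of code of your own. Each camera call takes 0.05 s, during which the arm holds its last target. There are 200 camera calls.

## Working session

There is one attempt and no reset: what is moved stays moved. The work goes in short steps, Python scripts to look and compute and a shell command to move; the robot and the scene stay as the last step left them, time stands still between calls to the robot, and variables do not carry over. Pictures are saved under pics/ and viewed, at most 10 in all, crops included, and the job is handed in when it is done.

```bash
ls; mkdir -p pics; cat > h.py <<'E'
import numpy as np, cv2
from rig import robot
from scipy.spatial.transform import Rotation as R
def grab(n):
    f=robot.grab_frame(n); return f
def save(f,name): cv2.imwrite('pics/'+name,f['image'][:,:,::-1])
def cloud(f,tool=None):
    z=f['z_map'].astype(float); K=f['K']; v,u=np.mgrid[0:480,0:640]
    P=np.stack([(u-K[0,2])/K[0,0]*z,(v-K[1,2])/K[1,1]*z,z],-1)
    if 'rvec' in f:
        Rm=cv2.Rodrigues(np.array(f['rvec'],float))[0]; W=(P-np.array(f['tvec']).ravel())@Rm
    else:
        T=np.array(f['tool_from_camera']); p,q=tool
        W=(P@T[:3,:3].T+T[:3,3])@rot(q).as_matrix().T+np.array(p)
    W[z<=0]=np.nan; return W
def rot(q): return R.from_quat([q[1],q[2],q[3],q[0]])
def delta(p,Rm):
    "row numbers to reach world pose p(mm),Rm from current"
    s=robot.state(); r0=rot(s['ee_rot'])
    return np.round(r0.inv().apply(np.array(p)-s['ee_pos'])/150,4), np.round((r0.inv()*Rm).as_rotvec()/np.radians(30),4)
E
python3 - <<'E'
from h import *
print(robot.state())
for n in('scene','top'):
    f=grab(n); save(f,n+'1.png'); np.save(n+'.npy',cloud(f)); np.save(n+'_i.npy',f['image'])
E
```

```text
pics
{'t': 0.0, 'joint_pos': array([ 1.17719462,  0.62934131,  0.03844566,  1.51835684, -0.0270086 ,
        0.99627289, -0.02003092]), 'qd': array([ 0.00083634,  0.00090699,  0.00089279, -0.00133745,  0.00122542,
        0.00118636, -0.00010941]), 'joint_torque': array([ 2.20826751e-04, -5.49719167e+01,  1.14369012e+00, -1.86636704e+01,
       -5.22530568e-02,  2.36955233e-02,  1.62488022e-04]), 'ee_pos': array([ 209.091602  , -614.7568477 ,  204.56086936]), 'ee_rot': array([-9.16114388e-04,  9.86600999e-01,  1.63149024e-01, -1.61106195e-04]), 'wrist_force': array([ 0.21613198, -0.18407653,  0.28779254]), 'torque': array([-0.0245087 , -0.00420302, -0.03390647]), 'grasp_force': 0.0, 'grip_width': 93.956543807488}
```

View pics/scene1.png

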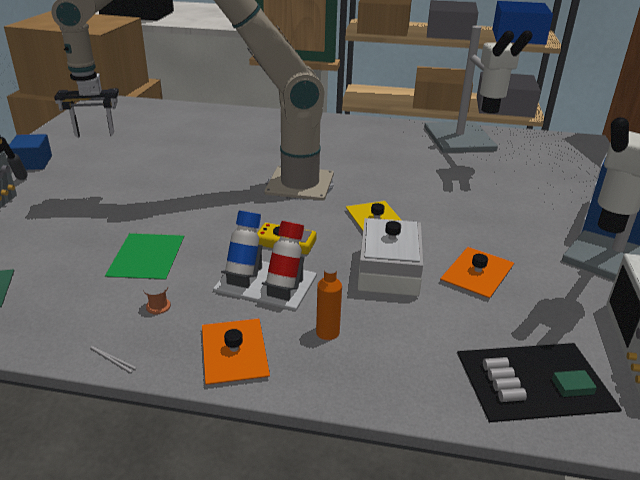

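View pics/top1.png

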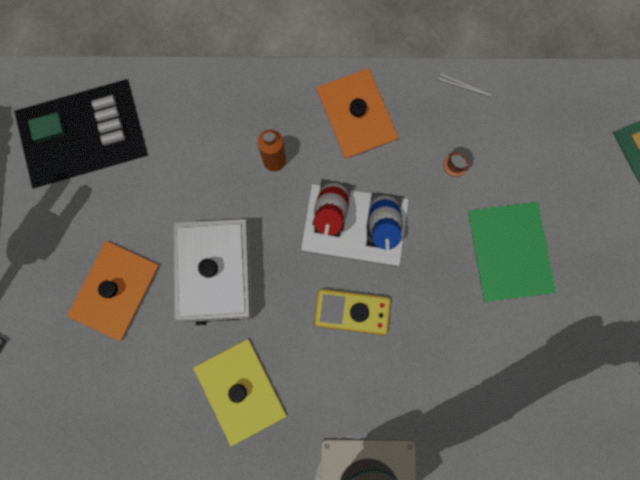

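The scene view shows the bath with its aluminium lid (knob at 393,228), green mat (145,256), blue cap (248,220), red cap (290,230). Lid look-alikes in the top view: orange (108,289), orange (358,107), yellow (237,393). The aluminium one, on the bath at (207,268), is the one meant.

```bash
cat > m.py <<'E'
from h import *
out={}
for n in('scene','top'):
    W=np.load(n+'.npy'); I=np.load(n+'_i.npy'); hsv=cv2.cvtColor(I,cv2.COLOR_RGB2HSV).astype(int); H,S,V=hsv[...,0],hsv[...,1],hsv[...,2]
    x,y,z=W[...,0],W[...,1],W[...,2]
    def rect(m,l):
        m=cv2.morphologyEx(m.astype(np.uint8),cv2.MORPH_OPEN,np.ones((3,3)))
        k,lab,st,c=cv2.connectedComponentsWithStats(m); i=1+np.argmax(st[1:,4]); q=W[lab==i]; q=q[~np.isnan(q[:,0])]
        r=cv2.minAreaRect(q[:,:2].astype(np.float32)); print(n,l,np.round(r[0],1),np.round(r[1],1),'ang',round(r[2],2),'z',np.round(np.median(q[:,2]),1),len(q),c[i].round())
        return q
    near=(abs(x)<900)&(abs(y)<450)
    rect(near&(H>50)&(H<72)&(S>120)&(z<20),'mat')
    rect(near&(S<40)&(z>97)&(z<109)&(V>80)&(y>100),'lid+bath')
    q=rect(near&(z>106)&(z<116)&(S<60)&(V>90)&(y>100),'lid')
    q=rect(near&(V<60)&(z>143)&(z<162)&(y>100),'knobtop')
    rect(near&(H>20)&(H<35)&(S>120)&(z>30)&(z<60),'meter')
    for l,m in(('blue',(H>100)&(H<125)&(S>130)),('red',((H<6)|(H>174))&(S>150))):
        m=m&near&(z>135)&(z<230)
        q=W[m]; print(n,l,len(q),np.nanmedian(q,0).round(1),np.nanmin(q,0).round(),np.nanmax(q,0).round())
    rect(near&(S<45)&(z>6)&(z<18)&(V>120)&(x>330),'stand')
    rect(near&(H>3)&(H<14)&(S>120)&(z>60)&(z<200)&(x>600),'can')
E
python3 m.py
python3 - <<'E'
import numpy as np,cv2
I=np.load('top_i.npy')
c=np.hstack([cv2.resize(I[170:270,290:420],None,fx=3,fy=3),cv2.resize(I[215:315,155:265],None,fx=3,fy=3)])
cv2.imwrite('pics/crop1.png',c[:,:,::-1])
E
```

```text
scene mat [ 524.  -335.7] [230.3 169.6] ang 8.28 z 3.3 2540 [145. 256.]
scene lid+bath [560.7 352.7] [ 20.9 101.9] ang 4.35 z 105.1 152 [395. 261.]
scene lid [465.6 337.9] [194.8 138.6] ang 4.34 z 110.5 1771 [392. 241.]
scene knobtop [466.6 338.1] [43.4 36.4] ang 13.67 z 151.5 127 [393. 226.]
scene meter [385.7 -17.5] [89.8 57.7] ang 22.42 z 35.6 186 [270. 233.]
scene blue 321 [553.3 -22.  174.9] [464. -58. 135.] [571. 322. 194.]
scene red 339 [581.6  95.2 175.6] [475.  59. 149.] [599. 321. 194.]
scene stand [596.5 124.4] [ 38.8 164.4] ang 83.53 z 11.5 404 [301. 289.]
scene can [756.1 199.1] [29.5  8.9] ang 53.92 z 113.9 66 [321. 299.]
top mat [ 523.5 -333. ] [211.4 165.1] ang 7.61 z 2.9 6313 [511. 251.]
top lid+bath [400.  407.9] [112.3  46.3] ang 27.82 z 103.9 293 [179. 301.]
top lid [465.  341.1] [193.2 137.5] ang 4.43 z 110.2 4663 [210. 271.]
top knobtop [462.7 338.4] [35.1 34.5] ang 12.52 z 152.0 247 [208. 268.]
top meter [377.1  10.9] [109.1  81.9] ang 83.04 z 34.8 1231 [365. 314.]
top blue 645 [532.  -23.2 179.6] [503. -55. 160.] [564.   3. 196.]
top red 630 [560.4  89.6 180.1] [532.  63. 158.] [593. 121. 200.]
top stand [580.6  27.9] [229.7 159.1] ang 81.12 z 11.1 2255 [345. 241.]
top can [732.4 215.3] [49.9 52.9] ang 16.57 z 141.8 585 [271. 149.]
```

View pics/crop1.png

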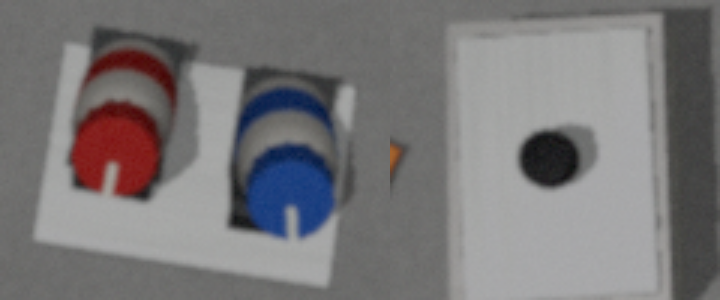

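Left of the crop: blue cap centre near (290,193) with its white bar pointing down at (293,225), red cap's bar at (110,180), and the aluminium lid with its black knob at (548,157) on the bath: the right lid. The cap is on the way, so I do it first. I start moving there while fitting the cap's axis.

```bash
python3 -m jog '[[0.73,-0.8,-0.2,0,0,0,0],[0.73,-0.8,-0.2,0,0,0,0],[0.73,-0.8,-0.2,0,0,0,0],[0.73,-0.8,-0.2,0,0,0,0]]'; python3 -m jog '[[0.73,-0.8,-0.2,0,0,0,0],[0.73,-0.8,-0.2,0,0,0,0],[0.73,-0.8,-0.2,0,0,0,0],[0.73,-0.8,-0.2,0,0,0,0]]'
cat > cap.py <<'E'
from h import *
from scipy.optimize import least_squares
def fitcap(W,I,col,c0):
    "top face: plane with known tilt 32 deg; centre from circle; bar direction"
    hsv=cv2.cvtColor(I,cv2.COLOR_RGB2HSV).astype(int);H,S,V=hsv[...,0],hsv[...,1],hsv[...,2]
    hm=((H>100)&(H<125)) if col=='blue' else ((H<6)|(H>174))
    near=np.linalg.norm(W-np.array(c0),axis=-1)<45
    m=near&hm&(S>110); white=near&(S<70)&(V>110)
    P=W[m]
    best=(0,)
    rng=np.random.default_rng(0)
    for _ in range(600):
        a=P[rng.choice(len(P),3,False)]; n=np.cross(a[1]-a[0],a[2]-a[0]); L=np.linalg.norm(n)
        if L<100: continue
        n/=L; n*=np.sign(n[2]); 
        if abs(np.degrees(np.arccos(n[2]))-32)>8: continue
        k=(abs((P-a[0])@n)<1.5).sum()
        if k>best[0]: best=(k,n,a[0])
    n,a=best[1:]
    for _ in range(3):
        q=P[abs((P-a)@n)<2]; a=q.mean(0); n=np.linalg.svd(q-a,full_matrices=False)[2][2]; n*=np.sign(n[2])
    psi=np.arctan2(-n[1],-n[0]); 
    ex=np.cross([-np.sin(psi),np.cos(psi),0],n); ey=np.cross(n,ex)
    both=(m|white)&(abs((W-a)@n)<2.5)
    q=W[both]; uv=np.c_[(q-a)@ex,(q-a)@ey]
    (cx,cy),r=cv2.minEnclosingCircle(uv[np.linalg.norm(uv,axis=1)<36].astype(np.float32))
    c=a+cx*ex+cy*ey
    b=W[white&(abs((W-a)@n)<6)]; b=b[np.linalg.norm(b-c,axis=1)<27]; bd=b.mean(0)-c if len(b) else np.zeros(3)
    print(col,'centre',c.round(1),'r',round(r,1),'tilt',np.degrees(np.arccos(n[2])).round(1),'psi',np.degrees(psi).round(1),'turn',np.degrees(np.arctan2(-bd@ey,-bd@ex)).round(1),len(b),len(q))
    return c,n
if __name__=='__main__':
    for s in('top','scene'):
        W=np.load(s+'.npy');I=np.load(s+'_i.npy')
        for col,c0 in(('blue',(532,-23,180)),('red',(560,90,180))):
            try: fitcap(W,I,col,c0)
            except Exception as e: print(s,col,e)
E
python3 cap.py; python3 -c "from h import *;s=robot.state();print(s['ee_pos'],s['joint_pos'])"
```

```text
t: 0.6
ee_pos: [276.5, -463.6, 236.1]
ee_rot: [-0.0, 0.986, 0.166, 0.001]
wrist_force: [-1.2, -0.5, -0.7]
grip_width: 93.6
grasp_force: 0.0
t: 1.1
ee_pos: [340.8, -316.2, 265.9]
ee_rot: [0.0, 0.986, 0.165, 0.001]
wrist_force: [0.2, 0.3, 0.3]
grip_width: 93.8
grasp_force: 0.0
blue centre [524.8 -25.1 178.4] r 29.2 tilt 30.5 psi -6.0 turn 10.3 36 434
red centre [554.4  94.8 178.9] r 29.9 tilt 31.5 psi -12.2 turn 6.1 36 430
blue centre [549.  -25.4 180.5] r 27.1 tilt 34.2 psi -175.2 turn 0.0 0 86
red centre [577.1  90.2 181. ] r 27.8 tilt 33.8 psi 172.1 turn 0.0 0 99
[ 340.77464124 -316.16761289  265.86586558] [ 6.89692575e-01  2.88380970e-01 -2.01640177e-03  1.93026183e+00
 -1.42777972e-04  9.22112627e-01 -5.50799162e-01]
```

```bash
cat > tgt.py <<'E'
import sys
from h import *
def capR(psi,yaw):
    "tool z=-n, rolled: yaw deg of tool x at tilt 0"
    p=np.radians(psi); base=R.from_euler('z',yaw,degrees=True)*R.from_euler('x',180,degrees=True)
    return R.from_rotvec(-np.radians(32)*np.array([-np.sin(p),np.cos(p),0]))*base
if __name__=='__main__':
    c=np.array(eval(sys.argv[1])); psi,yaw,d=map(float,sys.argv[2:5])
    Rm=capR(psi,yaw); p=c-d*Rm.as_matrix()[:,2]; print('goal',p.round(1),Rm.as_matrix()[:,2].round(2)); print(*delta(p,Rm))
E
python3 tgt.py '[525,-25,179]' -6 19 110
```

```text
goal [467.  -18.9 272.3] [ 0.53 -0.06 -0.85]
[ 1.4419 -1.599  -0.0419] [-4.504e-01  9.647e-01  9.000e-04]
```

```bash
python3 -m jog '[[0.4,-0.4,-0.02,-0.12,0.24,0,0],[0.72,-0.8,-0.02,-0.22,0.48,0,0],[0.72,-0.8,-0.02,-0.22,0.48,0,0],[0.72,-0.8,-0.02,-0.22,0.48,0,0]]'; python3 tgt.py '[525,-25,179]' -6 19 110
```

```text
t: 1.6
ee_pos: [403.3, -169.0, 268.5]
ee_rot: [0.036, 0.977, 0.163, 0.133]
wrist_force: [0.9, -0.8, -0.3]
grip_width: 93.9
grasp_force: 0.0
goal [467.  -18.9 272.3] [ 0.53 -0.06 -0.85]
[ 0.7216 -0.8111  0.0633] [-0.2284  0.4874 -0.0033]
```

```bash
python3 -m jog '[[0.4,-0.4,0.03,-0.12,0.24,0,0],[0.72,-0.81,0.06,-0.23,0.49,0,0],[0.72,-0.81,0.06,-0.23,0.49,0,0],[0.72,-0.81,0.06,-0.23,0.49,0,0],[0.72,-0.81,0.06,-0.23,0.49,0,0]]'; cat > look.py <<'E'
import sys
from h import *; from cap import fitcap
s=robot.state(); f=grab('wrist'); save(f,sys.argv[1]); W=cloud(f,(s['ee_pos'],s['ee_rot']))
np.save('w.npy',W); np.save('w_i.npy',f['image']); print(s['joint_pos'].round(2),f['tool_from_camera'])
for col,c0 in(('blue',(525,-25,179)),('red',(554,92,179))):
    try: fitcap(W,f['image'],col,c0)
    except Exception as e: print(col,e)
E
python3 look.py w1.png
```

```text
t: 2.22
ee_pos: [452.7, -62.9, 268.2]
ee_rot: [0.088, 0.956, 0.15, 0.237]
wrist_force: [-0.4, -0.2, 0.4]
grip_width: 94.2
grasp_force: 0.0
[ 0.72  0.09 -0.78  2.39  0.8   0.25 -2.03] [[-2.87975793e-04 -9.57199740e-01 -2.89428012e-01  8.41957348e+01]
 [ 9.99999593e-01 -5.23147505e-04  7.35177560e-04  5.84408328e-01]
 [-8.55125312e-04 -2.89427682e-01  9.57199501e-01 -1.78060093e+02]
 [ 0.00000000e+00  0.00000000e+00  0.00000000e+00  1.00000000e+00]]
blue centre [524.4 -27.4 178.2] r 28.9 tilt 31.9 psi -7.9 turn 10.2 220 3668
red centre [553.5  91.5 178. ] r 29.1 tilt 31.8 psi -10.5 turn -2.3 256 4459
```

View pics/w1.png

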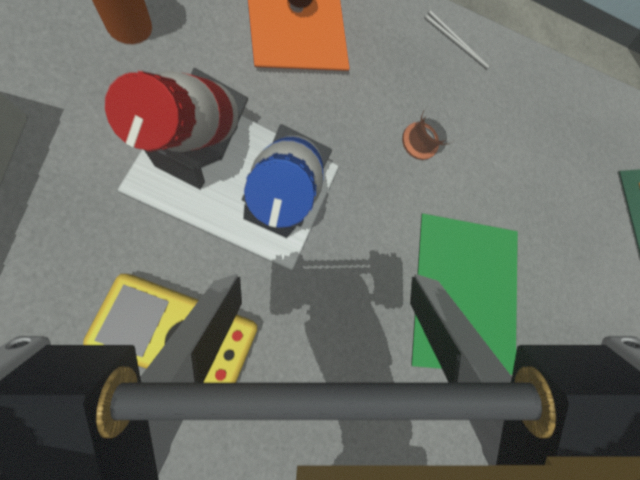

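The blue cap sits at (278,195) in the wrist view with its bar at (275,212), turned about 10° from shut. Fit: radius 28.9, height 178, tilt 31.9°, all matching the given sizes. Joints 4 and 6 are near their limits, so I fit a kinematic model from the logged poses to check reach.

```bash
cat > kin.py <<'E'
from h import *
from itertools import product
from scipy.optimize import least_squares
lo=np.array([-3.06,-.37,-1.25,.18,-1.1,.23,-2.94]);hi=np.array([3.06,2.12,1.32,2.47,4.24,1.98,2.94])
def fk(q,par,s):
    c0,D,A,e,B,C,T,g,y7,e2=par; E=lambda ax,a:R.from_euler(ax,a)
    r=E('z',c0+s[0]*q[0])*E('y',q[1]); p=np.array([0,0,D])+r.apply([0,0,A])
    r=r*E('z',s[1]*q[2]); p=p+r.apply([e,0,0]); r=r*E('y',q[3]); p=p+r.apply([e2,0,B])
    r=r*E('z',s[2]*q[4])*E('y',q[5]); p=p+r.apply([C,0,T]); r=r*E('z',s[3]*q[6]+y7); return p,r
def fit(data):
    best=None
    for s in product((-1,1),repeat=4):
      for y in(0,1.57,3.14,-1.57):
        def res(x):
            o=[]
            for q,p,r in data:
                a,b=fk(q,x,s); o+=list((a-p))+list(200*(b.inv()*r).as_rotvec())
            o+=list(1e-2*np.array([x[3],x[9],x[5]]))
            return o
        l=least_squares(res,[-.06,340,400,0,400,0,280,0,y,0])
        if best is None or l.cost<best[0]: best=(l.cost,l.x,s)
    return best
E
python3 - <<'E'
from kin import *
import pickle
s=robot.state()
D=[([1.17719462,.62934131,.03844566,1.51835684,-.0270086,.99627289,-.02003092],[209.0916,-614.7568,204.5609],rot([-9.16e-4,.986601,.163149,-1.6e-4])),
([.689692575,.28838097,-.00201640,1.93026183,-.00014278,.922112627,-.550799],[340.7746,-316.1676,265.8659],rot([0,.986,.165,.001])),
(s['joint_pos'],s['ee_pos'],rot(s['ee_rot']))]
b=fit(D); print(b[0],b[1].round(3),b[2]); pickle.dump((D,b),open('kin.pkl','wb'))
for d in D: a,r=fk(d[0],b[1],b[2]); print((a-d[1]).round(1),(r.inv()*d[2]).magnitude().round(4))
E
```

```text
32.076310214212064 [-5.00000e-02  2.29626e+02  5.76705e+02 -9.93000e-01  3.41047e+02
 -6.71000e-01  3.45873e+02  7.58536e+02  1.52300e+00 -4.62220e+01] (-1, -1, -1, -1)Traceback (most recent call last):
  File "<stdin>", line 8, in <module>
AttributeError: 'float' object has no attribute 'round'
```

```bash
cat > log.py <<'E'
from kin import *
import pickle
s=robot.state(); D,_=pickle.load(open('kin.pkl','rb')); D.append((s['joint_pos'],s['ee_pos'],rot(s['ee_rot']))); b=fit(D); pickle.dump((D,b),open('kin.pkl','wb'))
print(s['joint_pos'].round(2),b[0].round(1),b[1].round(3),b[2])
E
python3 -m jog '[[0,0,-0.3,0.2,-0.4,0,0],[-0.1,0.2,-0.6,0.2,-0.5,0,0],[-0.1,0.2,-0.6,0.2,-0.5,0,0],[-0.1,0.2,-0.6,0.2,-0.5,0,0]]'>/dev/null; python3 log.py
python3 -m jog '[[0.3,0,0.3,0,-0.2,0,0],[0.5,-0.1,0.5,0,-0.4,0,0],[0.5,-0.1,0.5,0,-0.4,0,0],[0.5,-0.1,0.5,0,-0.4,0,0]]'; python3 log.py
```

```text
[ 1.19 -0.   -1.07  2.06  0.07  0.85 -1.2 ] 38.0 [-5.000000e-02  2.973420e+02  5.676140e+02 -6.900000e-02  3.710520e+02
  2.295000e+00  3.620080e+02  4.991811e+03  1.523000e+00 -1.420100e+01] (-1, -1, -1, -1)
t: 3.28
ee_pos: [486.8, -49.6, 281.3]
ee_rot: [0.068, 0.986, 0.15, -0.004]
wrist_force: [-1.2, -0.2, 0.3]
grip_width: 93.7
grasp_force: 0.0
[ 0.65  0.45 -1.03  1.85  0.57  1.15 -1.87] 65.6 [-4.900000e-02  3.086830e+02  5.624670e+02  3.111000e+00  3.746990e+02
  1.603000e+00  3.602200e+02 -2.126506e+03  1.523000e+00 -5.927000e+00] (-1, -1, -1, -1)
```

```bash
cat > ik.py <<'E'
from kin import *
from tgt import capR
import pickle
D,b=pickle.load(open('kin.pkl','rb')); par,sg=b[1],b[2]
def ik(p,Rm,q0,reg=None,w=.0):
    m=.03
    def f(q):
        a,r=fk(q,par,sg); o=np.r_[(a-p)/10,20*(r.inv()*Rm).as_rotvec()]
        return np.r_[o,w*(q-q0)]
    l=least_squares(f,np.clip(q0,lo+m+.001,hi-m-.001),bounds=(lo+m,hi-m)); a,r=fk(l.x,par,sg)
    return l.x,np.linalg.norm(a-p),np.degrees((r.inv()*Rm).magnitude())
if __name__=='__main__':
    c=np.array([524.4,-27.4,178.2]); rng=np.random.default_rng(1); q0=robot.state()['joint_pos']
    for yaw in(-100,-40,20,80,150,210):
      for d in(60,-33):
        Rm=capR(-8.5,yaw); p=c-d*Rm.as_matrix()[:,2]; S=[]
        for k in range(25):
            q,e,g=ik(p,Rm,q0 if k==0 else rng.uniform(lo,hi),w=.003)
            if e<2 and g<1: S.append(q)
        S=np.array(S); print(yaw,d,len(S)); 
        if len(S): S=S[np.argsort(np.linalg.norm(S-q0,axis=1))]; print(S[0].round(2),S[len(S)//2].round(2))
E
python3 ik.py
```

```text
-100 60 15
[ 0.82  0.4  -1.22  2.43  1.62  0.57  1.25] [ 0.42  0.24 -0.6   2.43  1.73  0.26  1.17]
-100 -33 15
[ 0.37  0.51 -0.59  2.42  2.21  0.47  0.73] [ 0.15  0.46 -0.27  2.42  2.51  0.35  0.43]
-40 60 8
[ 0.82  0.4  -1.22  2.43  1.62  0.57  2.3 ] [ 0.6   0.28 -0.84  2.43  1.68  0.35  2.26]
-40 -33 15
[-0.01  0.45 -0.05  2.42  2.8   0.3   1.18] [-0.26  0.46  0.3   2.42  3.37  0.29  0.61]
20 60 10
[ 0.82  0.4  -1.22  2.42  1.59  0.56 -2.91] [ 0.82  0.4  -1.22  2.42  1.59  0.56 -2.91]
20 -33 8
[-0.18  0.45  0.2   2.42  3.2   0.28  1.83] [ 0.12  0.46 -0.23  2.42  2.56  0.34  2.47]
80 60 14
[ 0.82  0.4  -1.22  2.43  1.62  0.57 -1.89] [ 0.42  0.24 -0.61  2.43  1.73  0.26 -1.97]
80 -33 21
[ 0.7   0.76 -1.22  2.42  1.88  0.89 -2.07] [ 0.27  0.48 -0.44  2.42  2.33  0.41 -2.54]
150 60 14
[ 0.82  0.4  -1.22  2.43  1.62  0.57 -0.67] [ 0.7   0.32 -0.99  2.43  1.65  0.42 -0.69]
150 -33 14
[ 0.69  0.74 -1.19  2.42  1.89  0.87 -0.86] [ 0.32  0.49 -0.51  2.42  2.27  0.44 -1.25]
210 60 12
[ 0.82  0.4  -1.22  2.43  1.62  0.57  0.38] [ 0.42  0.24 -0.6   2.43  1.73  0.26  0.3 ]
210 -33 10
[ 0.6   0.64 -1.    2.42  1.97  0.71  0.1 ] [ 0.16  0.46 -0.29  2.42  2.49  0.35 -0.43]
```

```bash
python3 -m jog '[[0,0,0,0,0,-0.35,0],[0,0,0,0,0,-0.7,0],[0,0,0,0,0,-1,0],[0,0,0,0,0,-1,0]]'|head -3; python3 log.py; python3 tgt.py '[524.4,-27.4,178.2]' -8.5 80 50
```

```text
t: 3.78
ee_pos: [484.8, -55.0, 285.6]
ee_rot: [0.069, 0.916, 0.395, -0.02]
[ 0.73  0.49 -1.16  1.85  0.64  1.2  -1.42] 84.4 [-4.900000e-02  3.103250e+02  5.607390e+02  3.681000e+00  3.740870e+02
 -2.160000e-01  3.598980e+02  3.608457e+03  1.523000e+00 -3.973000e+00] (-1, -1, -1, -1)
goal [498.2 -23.5 220.6] [ 0.52 -0.08 -0.85]
[ 0.2522 -0.1257  0.4003] [-0.8718  0.5612 -1.0123]
```

```bash
python3 -m jog '[[0,0,0,-0.25,0.15,-0.28,0],[0.1,-0.05,0.05,-0.5,0.3,-0.56,0],[0.2,-0.1,0.1,-0.75,0.45,-0.8,0],[0.25,-0.12,0.2,-0.87,0.56,-1,0],[0.25,-0.12,0.3,-0.87,0.56,-1,0],[0.25,-0.12,0.3,-0.87,0.56,-1,0]]'; python3 log.py; python3 tgt.py '[524.4,-27.4,178.2]' -8.5 80 50
```

```text
t: 4.53
ee_pos: [496.9, -22.0, 234.9]
ee_rot: [0.206, 0.739, 0.616, 0.181]
wrist_force: [0.2, -0.5, 0.4]
grip_width: 93.9
grasp_force: 0.0
[ 0.7   0.31 -1.03  2.4   1.54  0.47 -1.82] 100.5 [-4.800000e-02  3.076220e+02  5.592930e+02  4.347000e+00  3.729020e+02
  5.420000e-01  3.586920e+02  4.995114e+03  1.525000e+00 -6.891000e+00] (-1, -1, -1, -1)
goal [498.2 -23.5 220.6] [ 0.52 -0.08 -0.85]
[-0.0094 -0.0413  0.0861] [-0.0061  0.0047 -0.01  ]
```

```bash
python3 look.py w2.png; python3 tgt.py '[524.4,-27.4,178.2]' -8.5 80 -33
```

```text
[ 0.7   0.31 -1.03  2.4   1.54  0.47 -1.82] [[-2.45783270e-04 -9.57128711e-01 -2.89662856e-01  8.38100883e+01]
 [ 9.99999866e-01 -1.03438641e-04 -5.06724077e-04 -3.17103330e-02]
 [ 4.55037830e-04 -2.89662942e-01  9.57128608e-01 -1.78075920e+02]
 [ 0.00000000e+00  0.00000000e+00  0.00000000e+00  1.00000000e+00]]
blue centre [524.3 -27.2 178.2] r 28.8 tilt 31.9 psi -8.0 turn 12.4 278 4502
red centre [553.4  91.2 178.1] r 28.9 tilt 32.0 psi -10.7 turn -1.6 402 6766
goal [541.7 -30.  150.2] [ 0.52 -0.08 -0.85]
[-0.0146 -0.0528  0.6412] [-0.0022  0.0033 -0.0122]
```

View pics/w2.png

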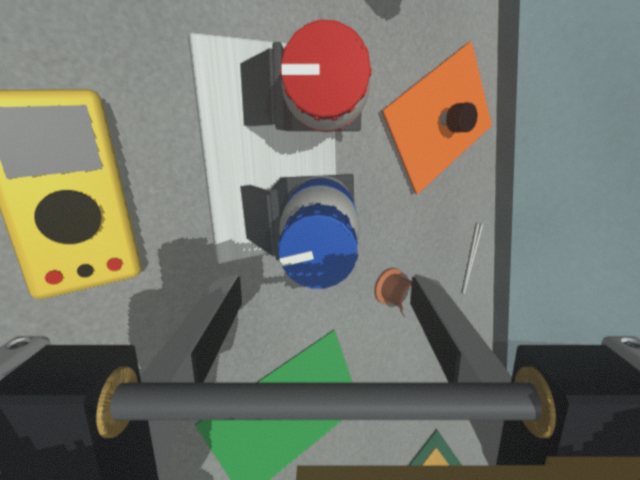

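The blue cap is at (318,248) with its bar at (297,258), so it is already turned about 13°. The repeat fit agrees within 0.3 mm. I descend, check the pose, then grip.

```bash
python3 -m jog '[[-0.015,-0.053,0.1,0,0,-0.01,0],[-0.015,-0.053,0.3,0,0,-0.01,0],[-0.015,-0.053,0.5,0,0,-0.01,0],[-0.015,-0.053,0.64,0,0,-0.01,0],[-0.015,-0.053,0.64,0,0,-0.01,0],[-0.015,-0.053,0.64,0,0,-0.01,0]]'; python3 tgt.py '[524.3,-27.3,178.2]' -8.3 80 -33; python3 -c "from h import *;print(robot.state()['joint_pos'].round(2))"
```

```text
t: 5.32
ee_pos: [542.8, -29.2, 151.7]
ee_rot: [0.207, 0.736, 0.618, 0.183]
wrist_force: [0.4, -0.1, -0.4]
grip_width: 94.1
grasp_force: 0.0
goal [541.6 -29.8 150.2] [ 0.52 -0.08 -0.85]
[-0.0055 -0.011   0.0044] [0.0025 0.0045 0.0012]
[ 0.59  0.62 -0.99  2.41  1.93  0.71 -2.13]
```

```bash
python3 -m jog '[[-0.005,-0.011,0.004,0,0,0,0.3],[-0.005,-0.011,0.004,0,0,0,1],[-0.005,-0.011,0.004,0,0,0,1],[-0.005,-0.011,0.004,0,0,0,1],[-0.005,-0.011,0.004,0,0,0,1],[-0.005,-0.011,0.004,0,0,0,1]]' 40
```

```text
t: 6.08
ee_pos: [542.1, -29.8, 150.0]
ee_rot: [0.208, 0.736, 0.618, 0.183]
wrist_force: [0.9, -1.8, 5.4]
grip_width: 57.5
grasp_force: 40.0
```

Gripped at 57.5 mm (cap 58 mm). Now turn, 30° per call about −tool z.

```bash
python3 -m jog '[[0,0,0,0,0,-0.2,1],[0,0,0,0,0,-0.4,1],[0,0,0,0,0,-0.6,1],[0,0,0,0,0,-0.8,1],[0,0,0,0,0,-1,1],[0,0,0,0,0,-1,1],[0,0,0,0,0,-1,1]]'; python3 -m jog '[[0,0,0,0,0,-0.2,1],[0,0,0,0,0,-0.4,1],[0,0,0,0,0,-0.6,1],[0,0,0,0,0,-0.8,1],[0,0,0,0,0,-1,1],[0,0,0,0,0,-1,1],[0,0,0,0,0,-1,1]]';python3 tgt.py '[524.3,-27.3,178.2]' -8.3 80 -33; python3 -c "from h import *;s=robot.state();print(s['joint_pos'].round(2),s['torque'])"
```

```text
t: 6.95
ee_pos: [542.6, -29.7, 150.3]
ee_rot: [0.248, 0.551, 0.787, 0.124]
wrist_force: [0.5, -1.2, 7.3]
grip_width: 57.5
grasp_force: 40.0
t: 7.82
ee_pos: [542.9, -29.4, 150.5]
ee_rot: [0.272, 0.328, 0.903, 0.055]
wrist_force: [0.5, -0.2, 6.3]
grip_width: 57.5
grasp_force: 40.0
goal [541.6 -29.8 150.2] [ 0.52 -0.08 -0.85]
[ 0.0044 -0.0078 -0.003 ] [0.0056 0.0066 2.0017]
[ 0.45  0.55 -0.75  2.41  2.05  0.57 -1.22] [ 0.05626168 -1.07595721  0.29223864]
```

```bash
python3 -m jog '[[0,0,0,0,0,-0.2,1],[0,0,0,0,0,-0.4,1],[0,0,0,0,0,-0.6,1],[0,0,0,0,0,-0.8,1],[0,0,0,0,0,-1,1],[0,0,0,0,0,-1,1],[0,0,0,0,0,-1,1]]'; python3 -m jog '[[0,0,0,0,0,-0.2,1],[0,0,0,0,0,-0.4,1],[0,0,0,0,0,-0.6,1],[0,0,0,0,0,-0.8,1],[0,0,0,0,0,-1,1],[0,0,0,0,0,-1,1],[0,0,0,0,0,-1,1]]';python3 tgt.py '[524.3,-27.3,178.2]' -8.3 80 -33; cat > tq.py <<'E'
from h import *
s=robot.state();print(s['joint_pos'].round(2),'tool torque',rot(s['ee_rot']).inv().apply(s['torque']).round(3),s['wrist_force'].round(1))
E
python3 tq.py
```

```text
t: 8.7
ee_pos: [543.1, -28.8, 150.5]
ee_rot: [0.277, 0.083, 0.957, -0.016]
wrist_force: [0.8, -0.6, 7.9]
grip_width: 57.5
grasp_force: 40.0
t: 9.57
ee_pos: [543.0, -28.4, 150.4]
ee_rot: [0.263, -0.168, 0.946, -0.087]
wrist_force: [2.1, 0.2, 6.6]
grip_width: 57.3
grasp_force: 40.0
goal [541.6 -29.8 150.2] [ 0.52 -0.08 -0.85]
[ 0.0116 -0.0061 -0.0029] [0.0048 0.0071 4.0033]
[ 0.27  0.49 -0.48  2.42  2.23  0.45 -0.36] tool torque [-0.484 -1.17  -0.032] [2.1 0.2 6.6]
```

```bash
python3 -m jog '[[0,0,0,0,0,-0.05,1],[0,0,0,0,0,-0.1,1],[0,0,0,0,0,-0.1,1]]'|tail -2;python3 tq.py; python3 -m jog '[[0,0,0,0,0,-0.05,1],[0,0,0,0,0,-0.1,1],[0,0,0,0,0,-0.1,1]]'|tail -2;python3 tq.py; python3 -m jog '[[0,0,0,0,0,-0.04,1],[0,0,0,0,0,-0.08,1],[0,0,0,0,0,-0.08,1]]'|tail -2;python3 tq.py
```

```text
grip_width: 57.0
grasp_force: 40.0
[ 0.26  0.49 -0.47  2.42  2.25  0.44 -0.32] tool torque [-0.444 -1.114 -0.04 ] [1.3 0.6 6.3]
grip_width: 57.6
grasp_force: 40.0
[ 0.25  0.48 -0.45  2.42  2.26  0.44 -0.28] tool torque [-0.44 -1.16 -0.11] [2.3 1.8 6.9]
grip_width: 57.2
grasp_force: 40.0
[ 0.24  0.48 -0.44  2.42  2.26  0.43 -0.25] tool torque [-0.652 -1.496  1.309] [1.6 2.5 7.4]
```

The torque rose to 1.3 N m, so the cap is at its stop. Release, back off and look.

```bash
python3 -m jog '[[0,0,0,0,0,0.04,1],[0,0,0,0,0,0.04,0],[0,0,0,0,0,0.04,0],[0,0,0,0,0,0.04,0],[0,0,0,0,0,0.04,0],[0,0,-0.2,0,0,0.04,0],[0,0,-0.4,0,0,0.04,0],[0,0,-0.6,0,0,0.04,0],[0,0,-0.7,0,0,0.04,0],[0,0,-0.7,0,0,0.04,0]]'; python3 look.py w3.png; python3 - <<'E'
import numpy as np,cv2
W=np.load('top.npy');
from h import *
f=grab('top'); from cap import fitcap
fitcap(cloud(f),f['image'],'blue',(524,-27,178)); fitcap(cloud(f),f['image'],'red',(554,91,178))
E
```

```text
t: 11.95
ee_pos: [486.3, -21.4, 239.3]
ee_rot: [0.257, -0.226, 0.934, -0.104]
wrist_force: [0.3, -0.7, 0.1]
grip_width: 93.8
grasp_force: 0.0
[ 0.22  0.18 -0.41  2.44  1.6   0.23  0.35] [[-2.39003855e-04 -9.57806893e-01 -2.87412418e-01  8.49397338e+01]
 [ 9.99999723e-01 -2.63909356e-05 -7.43622595e-04 -5.19793908e-01]
 [ 7.04661765e-04 -2.87412517e-01  9.57806634e-01 -1.78077918e+02]
 [ 0.00000000e+00  0.00000000e+00  0.00000000e+00  1.00000000e+00]]
blue centre [524.4 -27.5 178. ] r 28.7 tilt 32.0 psi -7.6 turn 137.5 251 4195
red centre [560.5  85.2 182.9] r 26.7 tilt 31.6 psi -9.8 turn 175.4 7 955
blue centre [524.5 -23.8 178.5] r 29.6 tilt 33.4 psi -12.8 turn 130.3 41 431
red centre [553.4  93.3 178.1] r 29.3 tilt 31.9 psi -10.3 turn -0.5 37 451
```

View pics/w3.png

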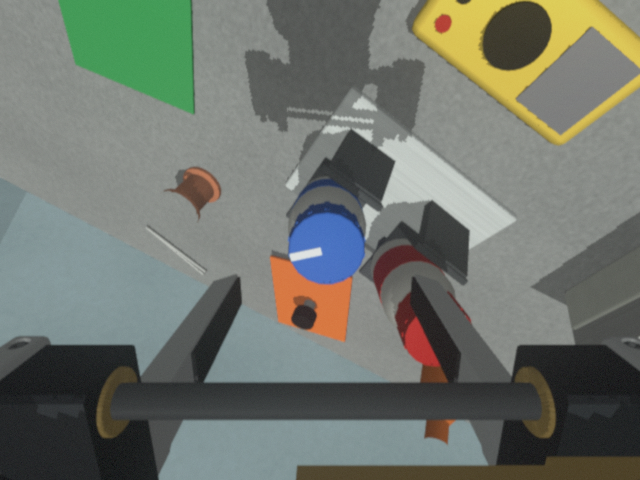

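Bar at (306,254): the blue cap measures 137.5° (2.40 rad), fully unscrewed, and the red cap is unmoved at about 0°. Next, the lid.

```bash
cat > dn.py <<'E'
import sys
from h import *
p=eval(sys.argv[1]); yaw=float(sys.argv[2]); Rm=R.from_euler('z',yaw,degrees=True)*R.from_euler('x',180,degrees=True)
s=robot.state(); print(s['ee_pos'].round(1),s['joint_pos'].round(2),'yaw,tilt',(rot(s['ee_rot'])*R.from_euler('x',-180,degrees=True)).as_euler('ZYX',degrees=True).round(2)); print(*delta(p,Rm))
E
python3 dn.py '[470,40,300]' 190; python3 dn.py '[470,40,300]' 207
```

```text
[486.3 -21.7 238.1] [ 0.22  0.19 -0.41  2.44  1.61  0.23  0.35] yaw,tilt [-148.15   25.49   20.09]
[-0.2903  0.2723 -0.4392] [-0.489   0.9536  0.5602]
[486.3 -21.7 238.1] [ 0.22  0.19 -0.41  2.44  1.61  0.23  0.35] yaw,tilt [-148.15   25.49   20.09]
[-0.2903  0.2723 -0.4392] [-0.6223  0.8676  0.0084]
```

```bash
python3 -m jog '[[-0.08,0.07,-0.2,-0.05,0.1,0.05,0],[-0.15,0.15,-0.4,-0.15,0.3,0.2,0],[-0.29,0.27,-0.44,-0.3,0.6,0.35,0],[-0.29,0.27,-0.44,-0.49,0.95,0.56,0],[-0.29,0.27,-0.44,-0.49,0.95,0.56,0],[-0.29,0.27,-0.44,-0.49,0.95,0.56,0]]'; python3 dn.py '[466,200,270]' 150
```

```text
t: 12.8
ee_pos: [470.5, 41.7, 301.1]
ee_rot: [-0.001, -0.088, 0.996, 0.002]
wrist_force: [0.7, -1.1, -0.7]
grip_width: 94.3
grasp_force: 0.0
[470.5  41.7 301.1] [ 0.3   0.3  -0.58  1.84  0.19  1.05  1.39] yaw,tilt [-1.6986e+02 -5.0000e-02 -1.8000e-01]
[-0.1565  1.0435  0.2103] [ 0.0051 -0.0038  1.3379]
```

```bash
python3 -m jog '[[-0.07,0.4,0.1,0,0,0.33,0],[-0.15,0.8,0.2,0,0,0.66,0],[-0.15,1,0.2,0,0,1,0],[-0.15,1,0.2,0,0,1,0]]' >/dev/null; python3 dn.py '[465,338.5,250]' 120
```

```text
[464.9 195.  268.9] [-0.1   0.38 -0.49  1.82  0.21  0.99  0.55] yaw,tilt [ 1.6034e+02 -3.0000e-02  1.0000e-02]
[0.321  0.9009 0.126 ] [-6.0000e-04 -8.0000e-04  1.3447e+00]
```

```bash
python3 -m jog '[[0.1,0.4,0.05,0,0,0.33,0],[0.2,0.7,0.12,0,0,0.66,0],[0.32,0.9,0.12,0,0,1,0],[0.32,0.9,0.12,0,0,1,0],[0.32,0.9,0.12,0,0,1,0]]' >/dev/null; python3 dn.py '[465,338.5,122]' 130; python3 - <<'E'
from h import *
s=robot.state(); f=grab('wrist'); W=cloud(f,(s['ee_pos'],s['ee_rot'])); I=f['image']; V=I.max(-1).astype(int)
m=(abs(W[...,2]-153)<4)&(V<70)&(np.linalg.norm(W[...,:2]-[465,338.5],axis=-1)<40); q=W[m]
print('knob',len(q),cv2.minEnclosingCircle(q[:,:2].astype(np.float32)),np.median(q[:,2]))
m=(abs(W[...,2]-111)<3)&(np.linalg.norm(W[...,:2]-[465,338.5],axis=-1)<130); q=W[m]; print('lid',len(q),cv2.minAreaRect(q[:,:2].astype(np.float32)),np.median(q[:,2]))
save(f,'w4.png')
E
```

```text
[467.8 332.6 251.8] [-0.44  0.49 -0.35  1.67  0.19  1.02 -0.15] yaw,tilt [1.3005e+02 1.6000e-01 2.0000e-02]
[0.0448 0.0114 0.8655] [-0.0006  0.0052  0.0017]
knob 1611 ((462.8074951171875, 339.24835205078125), 18.897232055664062) 152.0070389599997
lid 27280 ((463.648193359375, 338.2266540527344), (189.84970092773438, 136.9729766845703), 4.189115047454834) 110.10214451048772
```

```bash
python3 dn.py '[463.6,338.4,122]' 130
```

```text
[468.  332.4 252.1] [-0.44  0.49 -0.35  1.67  0.19  1.02 -0.15] yaw,tilt [ 1.2999e+02  1.4000e-01 -1.0000e-02]
[0.0516 0.0034 0.8674] [ 0.0004  0.0047 -0.0005]
```

```bash
python3 -m jog '[[0.05,0.003,0.1,0,0.005,0,0],[0.05,0.003,0.4,0,0.005,0,0],[0.05,0.003,0.65,0,0.005,0,0],[0.05,0.003,0.8,0,0.005,0,0],[0.05,0.003,0.867,0,0.005,0,0],[0.05,0.003,0.867,0,0.005,0,0],[0.05,0.003,0.867,0,0.005,0,0]]'; python3 dn.py '[463.6,338.4,122]' 130
```

```text
t: 14.85
ee_pos: [463.2, 341.5, 123.6]
ee_rot: [-0.0, 0.422, 0.906, 0.002]
wrist_force: [-0.0, -0.5, -0.4]
grip_width: 94.1
grasp_force: 0.0
[463.2 341.5 123.6] [-0.49  0.64 -0.31  1.81  0.27  0.73 -0.24] yaw,tilt [ 1.3005e+02 -1.3000e-01 -2.1000e-01]
[-0.0175 -0.0114  0.0104] [ 0.007  -0.0044  0.0015]
```

```bash
python3 -m jog '[[-0.017,-0.011,0.01,0.005,-0.004,0,0],[-0.017,-0.011,0.01,0.005,-0.004,0,0],[-0.017,-0.011,0.01,0.005,-0.004,0,0]]' >/dev/null; python3 dn.py '[463.6,338.4,122]' 130
```

```text
[463.2 338.2 121.5] [-0.48  0.64 -0.3   1.81  0.27  0.73 -0.24] yaw,tilt [ 1.3005e+02 -1.0000e-02  1.0000e-02]
[-0.0006  0.0032 -0.0034] [-0.0003 -0.0003  0.0017]
```

```bash
python3 -m jog '[[0,0,0,0,0,0,0.4],[0,0,0,0,0,0,1],[0,0,0,0,0,0,1],[0,0,0,0,0,0,1],[0,0,0,0,0,0,1],[0,0,0,0,0,0,1],[0,0,0,0,0,0,1]]' 45; python3 -m jog '[[0,0,-0.04,0,0,0,1],[0,0,-0.1,0,0,0,1],[0,0,-0.16,0,0,0,1],[0,0,-0.3,0,0,0,1],[0,0,-0.5,0,0,0,1],[0,0,-0.75,0,0,0,1],[0,0,-1,0,0,0,1],[0,0,-1,0,0,0,1]]'; python3 dn.py '[463,338.4,322]' 130
```

```text
t: 16.1
ee_pos: [463.2, 338.3, 121.2]
ee_rot: [-0.0, 0.422, 0.907, -0.0]
wrist_force: [0.6, -0.4, -2.3]
grip_width: 39.5
grasp_force: 45.0
t: 17.1
ee_pos: [464.5, 339.6, 274.5]
ee_rot: [0.001, 0.422, 0.906, 0.003]
wrist_force: [0.3, -0.0, -3.6]
grip_width: 39.2
grasp_force: 45.0
[464.5 339.6 274.5] [-0.44  0.46 -0.36  1.64  0.18  1.06 -0.16] yaw,tilt [130.05  -0.    -0.35]
[ 1.000e-04 -1.070e-02 -3.169e-01] [ 0.0118 -0.0001  0.0017]
```

```bash
python3 -m jog '[[-0.15,-0.12,-0.03,0.005,0,0,1],[-0.4,-0.33,-0.05,0.01,0,0,1],[-0.65,-0.54,-0.05,0.01,0,0,1],[-0.88,-0.74,-0.05,0.01,0,0,1],[-0.98,-0.82,-0.05,0.01,0,0,1]]'|sed -n 2,5p; python3 -m jog '[[-0.25,-0.21,0,0,0,0,1],[-0.5,-0.42,0,0,0,0,1],[-0.75,-0.62,0,0,0,0,1],[-0.98,-0.82,0,0,0,0,1]]'|sed -n 2,5p;  python3 dn.py '[500,-200,270]' 130
```

```text
ee_pos: [462.3, 142.5, 277.3]
ee_rot: [-0.002, 0.424, 0.906, -0.005]
wrist_force: [-0.1, -0.1, -3.8]
grip_width: 39.5
ee_pos: [462.9, -46.9, 278.2]
ee_rot: [-0.002, 0.422, 0.906, -0.003]
wrist_force: [0.4, 0.3, -3.0]
grip_width: 39.4
[462.9 -46.9 278.2] [ 0.25  0.29 -0.27  1.9   0.1   0.97  0.63] yaw,tilt [ 1.3004e+02 -9.0000e-02  4.3000e-01]
[-0.9405 -0.4665  0.0568] [-0.0145 -0.003   0.0013]
```

```bash
python3 -m jog '[[-0.25,-0.12,0,0,0,0,1],[-0.5,-0.25,0,0,0,0,1],[-0.75,-0.38,0,-0.01,0,0,1],[-0.94,-0.47,0.02,-0.01,0,0,1]]'|sed -n 2,4p;  python3 dn.py '[523.6,-333.5,270]' 133.7
```

```text
ee_pos: [499.8, -200.6, 275.4]
ee_rot: [-0.001, 0.423, 0.906, -0.001]
wrist_force: [0.2, 0.2, -3.9]
[ 499.8 -200.6  275.4] [ 0.48  0.4  -0.21  1.73  0.1   1.03  0.93] yaw,tilt [ 1.2995e+02 -1.0000e-01  1.4000e-01]
[-0.7814 -0.4472  0.0355] [-0.0044 -0.0035 -0.1251]
```

```bash
python3 - <<'E'
from h import *
s=robot.state(); f=grab('wrist'); W=cloud(f,(s['ee_pos'],s['ee_rot'])); I=f['image']; save(f,'w5.png')
h=cv2.cvtColor(I,cv2.COLOR_RGB2HSV).astype(int); m=(h[...,0]>50)&(h[...,0]<72)&(h[...,1]>120)&(W[...,2]<25)
q=W[m]; print(len(q)); print(cv2.minAreaRect(q[:,:2].astype(np.float32)),np.nanmedian(q[:,2]))
E
```

```text
0
((0.0, 0.0), (0.0, 0.0), 0.0) nan
  return np.nanmean(a, axis, out=out, keepdims=keepdims)
```

View pics/w5.png

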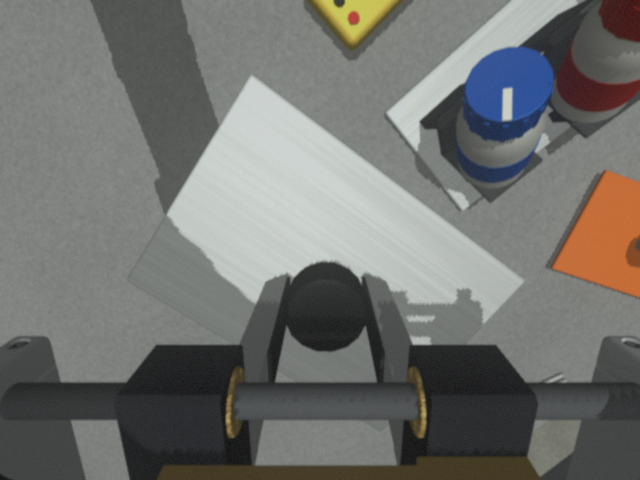

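The lid hangs level in the gripper (knob at 325,305), the mat is out of this view, and the blue bottle is clear. I go over the mat, then check against the top camera before lowering fully.

```bash
python3 -m jog '[[-0.2,-0.12,0,0,0,-0.03,1],[-0.4,-0.25,0,0,0,-0.06,1],[-0.6,-0.35,0.02,0,0,-0.1,1],[-0.78,-0.45,0.04,0,0,-0.125,1],[-0.78,-0.45,0.04,0,0,-0.125,1],[-0.78,-0.45,0.04,0,0,-0.125,1]]'|sed -n 2,4p;  python3 dn.py '[522.5,-335.3,150]' 133.7
```

```text
ee_pos: [523.9, -330.0, 269.6]
ee_rot: [-0.002, 0.392, 0.92, 0.0]
wrist_force: [0.5, 0.7, -4.9]
[ 523.9 -330.   269.6] [ 0.64  0.53 -0.2   1.52  0.11  1.11  1.18] yaw,tilt [ 1.3384e+02 -1.9000e-01  3.0000e-02]
[-0.0219 -0.0307  0.797 ] [-0.001  -0.0063  0.0047]
```

```bash
python3 -m jog '[[-0.02,-0.03,0.2,0,0,0,1],[-0.02,-0.03,0.45,0,0,0,1],[-0.02,-0.03,0.7,0,0,0,1],[-0.02,-0.03,0.95,0,0,0,1],[-0.02,-0.03,1,0,0,0,1],[-0.02,-0.03,1,0,0,0,1],[-0.02,-0.03,1,0,0,0,1]]'|sed -n 2,4p;  python3 dn.py '[522.5,-335.3,60]' 133.7; cat > lidchk.py <<'E'
from h import *
import sys
zl=float(sys.argv[1])
for n in('top','scene'):
    f=grab(n); W=cloud(f); h=cv2.cvtColor(f['image'],cv2.COLOR_RGB2HSV).astype(int)
    near=np.linalg.norm(W[...,:2]-[523,-335],axis=-1)<150
    m=near&(abs(W[...,2]-zl)<5)&(h[...,1]<60); q=W[m]
    if len(q)>50: print(n,'lid',np.round(sum([list(a) if hasattr(a,'__len__') else [a] for a in cv2.minAreaRect(q[:,:2].astype(np.float32))],[]),1),np.polyfit(q[:,0],q[:,2],1)[0].round(4),np.median(q[:,2]).round(1))
    m=near&(h[...,0]>50)&(h[...,0]<72)&(h[...,1]>100)&(W[...,2]<12); q=W[m]
    if len(q)>50: print(n,'mat',np.round(sum([list(a) if hasattr(a,'__len__') else [a] for a in cv2.minAreaRect(q[:,:2].astype(np.float32))],[]),1))
E
python3 lidchk.py 64
```

```text
ee_pos: [524.5, -337.2, 122.7]
ee_rot: [0.001, 0.392, 0.92, -0.0]
wrist_force: [0.8, 0.3, -2.8]
[ 524.5 -337.2  122.7] [ 0.63  0.69 -0.17  1.67  0.16  0.79  1.15] yaw,tilt [ 1.3382e+02  1.6000e-01 -2.0000e-02]
[ 0.0193 -0.0011  0.4179] [0.0007 0.0055 0.0041]
top mat [ 522.9 -331.7  213.3  165.1    7.9]
scene mat [ 522.1 -334.8  229.   167.2    8.2]
```

```bash
python3 -m jog '[[0.019,-0.001,0.15,0,0.005,0,1],[0.019,-0.001,0.3,0,0.005,0,1],[0.019,-0.001,0.42,0,0.005,0,1],[0.019,-0.001,0.5,0,0.005,0,1],[0.019,-0.001,0.5,0,0.005,0,1],[0.019,-0.001,0.5,0,0.005,0,1]]'|sed -n 2,4p;  python3 dn.py '[522.5,-335.3,30.5]' 133.7; python3 lidchk.py 36
```

```text
ee_pos: [521.6, -335.2, 46.5]
ee_rot: [-0.001, 0.392, 0.92, 0.0]
wrist_force: [0.3, -0.7, -3.2]
[ 521.6 -335.2   46.5] [ 0.62  0.79 -0.15  1.72  0.18  0.64  1.13] yaw,tilt [ 1.3381e+02 -1.0000e-01  2.0000e-02]
[-0.0048  0.0037  0.1066] [-0.0006 -0.0032  0.0036]
top lid [ 520.3 -331.7  190.1  137.8    7.8] 0.0009 35.2
top mat [ 523.  -331.5  213.8  165.2    8.4]
scene lid [ 523.5 -334.8  196.   139.3    8. ] 0.0007 35.8
scene mat [ 522.3 -335.   229.1  168.4    7.9]
```

```bash
python3 -m jog '[[-0.006,0.006,0.03,0,-0.003,0,1],[-0.006,0.006,0.06,0,-0.003,0,1],[-0.006,0.006,0.08,0,-0.003,0,1],[-0.006,0.006,0.09,0,-0.003,0,1],[-0.006,0.006,0.1,0,-0.003,0,1],[-0.006,0.006,0.1,0,-0.003,0,1]]'; python3 dn.py '[523,-335.3,30.5]' 133.7
```

```text
t: 22.1
ee_pos: [522.2, -334.9, 30.8]
ee_rot: [-0.001, 0.392, 0.92, -0.0]
wrist_force: [0.1, -0.5, -4.0]
grip_width: 38.9
grasp_force: 45.0
[ 522.2 -334.9   30.8] [ 0.61  0.81 -0.15  1.73  0.19  0.61  1.12] yaw,tilt [ 1.338e+02 -8.000e-02  4.000e-02]
[-0.0056  0.002   0.0017] [-0.0014 -0.0027  0.0034]
```

Not in contact yet; lower another 1–2 mm in small steps.

```bash
python3 -m jog '[[0,0,0.004,0,0,0,1],[0,0,0.006,0,0,0,1],[0,0,0.006,0,0,0,1]]'|sed -n 2,4p; python3 -m jog '[[0,0,0.003,0,0,0,1],[0,0,0.006,0,0,0,1],[0,0,0.006,0,0,0,1]]'|sed -n 2,4p
```

```text
ee_pos: [522.3, -334.9, 30.2]
ee_rot: [-0.001, 0.392, 0.92, -0.0]
wrist_force: [-0.6, -0.9, -1.6]
ee_pos: [522.3, -334.9, 30.2]
ee_rot: [-0.001, 0.392, 0.92, -0.0]
wrist_force: [-3.6, 1.1, 7.6]
```

Contact (force rises to +7.6 N at z 30.2, as expected). Release, back off, and check.

```bash
python3 -m jog '[[0,0,-0.004,0,0,0,1],[0,0,-0.004,0,0,0,0.7],[0,0,-0.004,0,0,0,0.4],[0,0,-0.004,0,0,0,0],[0,0,-0.004,0,0,0,0],[0,0,-0.004,0,0,0,0],[0,0,-0.1,0,0,0,0],[0,0,-0.3,0,0,0,0],[0,0,-0.6,0,0,0,0],[0,0,-0.9,0,0,0,0],[0,0,-1,0,0,0,0],[0,0,-1,0,0,0,0]]'; python3 lidchk.py 20; python3 - <<'E'
from h import *
from cap import fitcap
f=grab('top'); save(f,'top9.png'); W=cloud(f); fitcap(W,f['image'],'blue',(524,-27,178)); fitcap(W,f['image'],'red',(554,91,178))
E
```

```text
t: 24.35
ee_pos: [522.9, -335.2, 180.2]
ee_rot: [0.0, 0.392, 0.92, -0.0]
wrist_force: [-0.9, 0.8, -0.3]
grip_width: 94.0
grasp_force: 0.0
top lid [ 521.2 -331.9  189.6  138.8    7.8] 0.0007 19.1
top mat [ 523.4 -333.8  213.8  168.5    7.9]
scene lid [ 523.9 -333.3  198.5  139.8    8.6] 0.0019 19.5
scene mat [ 521.6 -335.2  235.6  168.8    8.3]
blue centre [524.8 -24.9 178.4] r 29.3 tilt 32.8 psi -8.8 turn 133.3 42 436
red centre [554.4  93.4 178.9] r 29.4 tilt 30.8 psi -9.4 turn -0.1 34 428
```

View pics/top9.png

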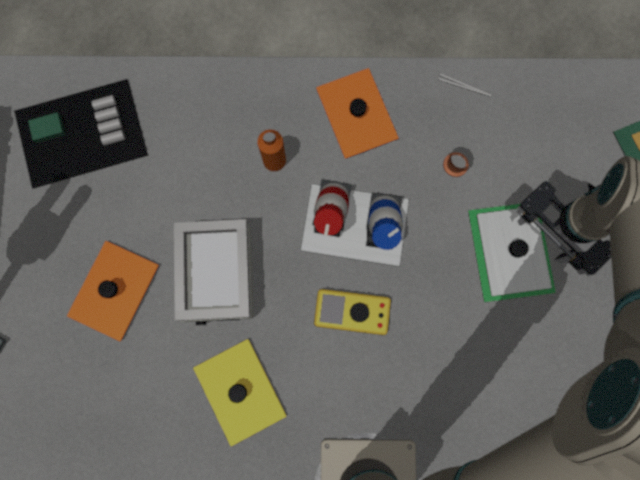

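The lid sits on the mat, knob up at (518,248), within about 2 mm of centre and 0.5° of square. The bath is open at (212,270). The blue bar at (393,234) is turned fully and the red one is unchanged. The meter, can and spool are where they were.

```bash
python3 -c "from rig import robot; print(robot.sign_off())"
```

```text
the job is handed in; nothing more can be done
None
```

The job is handed in after about 24 s of the 64 s allowed: the lid is on the mat knob up, about 2 mm off centre and square to it, the blue cap is turned to its stop, the red cap is still shut, and the meter, can and spool show no change in the top view.

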